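# Stop the bench drive and seat its splined gear

### The arm

A 6-joint arm with a two-finger parallel gripper is mounted at the origin on a cart in front of the work surface, level with it; the furniture and walls round the work are solid. World frame = base frame: x ahead of the robot, y to its left, z up, the work surface at z = 0. Lengths are in m, angles in rad, forces in N, time in s.
With the tool pointing down it reaches from about 0.3 to 0.95 m from the base axis. Payload 3.1 kg.
Tool frame: the origin (TCP) lies midway between the tips of the shut fingers; the grasp point (between the pads) lies 19 mm behind it; z points along the fingers, y is the line along which they close (so a half turn about z gives the same grasp; the last joint's range is limited). The gripper opens to 85 mm and grips with 20 to 120 N. Pads are 22 mm wide; open, the fingers measure 114 mm over their backs; the gripper's body (76 mm by 85 mm) begins 54 mm behind the grasp point. The pads swing forward as they close: fully open they stand 13 mm farther back than shut.
Start: joints at [-1.278, 0.308, 1.634, -0, 1.2, -0.07], TCP at [0.222, -0.584, 0.231] pointing down, gripper open.
Joint ranges: [-3.06, 3.06], [-0.79, 1.96], [0.05, 2.63], [-1.19, 4.34], [0.05, 2.64], [-2.94, 2.94]. Speed limits (rad/s): [2.79, 2.79, 3.14, 3.14, 3.14, 3.14].

### API

Orientations are given as a rotation vector (axis times angle).
In Python, from bench import bot, vision, close_job, get_state gives the robot as it stands (bot), with the cameras (vision), the job as plain functions and the readings as plain functions.
- The arm moves only by the tool shift_gripper, called as name(argument=value, ...), one argument or row to a line, values as JSON. Schema: {"type":"object","properties":{"motion":{"type":"array","items":{"type":"array","items":{"type":"number"},"minItems":6,"maxItems":6},"minItems":1,"maxItems":5},"finger_gap":{"type":"number"},"squeeze":{"type":"number"},"only":{"type":"string"},"quiet":{"type":"boolean"},"lines":{"type":"string"}},"required":["motion"],"additionalProperties":false}. motion is a list of rows, 1 to 5 of them, each of 6 numbers: dx, dy, dz in parts of the range, where 1.0 means 1 m, then a rotation vector rx, ry, rz in parts of the range, where 1.0 means pi rad; each row is the pose to reach, as a shift and turn from the pose commanded when the call began, along the tool's axes at that moment; what a row does not reach only later rows make up. A row lasts 1/8 s, in which the tool goes at most 0.0625 m and 0.188 rad, less where a joint would pass 70% of its speed; a pose out of reach is approached as far as the arm can. finger_gap is the finger opening in m, set as the call begins (left out keeps the last). The fingers move at their own pace and stop on an object; squeeze is the grip in N (left out, the last holds). Time passes only in rows, so rows that do not move let the fingers close. The tool returns the time, the measured TCP pose, the force, the opening and the grip force at its end. only (a regular expression) keeps the lines of the reply that match it, lines (a string "A,B") keeps lines A to B, and quiet returns only ok. A shift or turn number past 1, either way, is cut back to 1. Input that does not fit is refused with a message, and nothing moves.
- get_state(): the state, without advancing time (a new reading comes with each control period).
- vision.grab_frame(name): name is "side" or "top" or "wrist"; returns the picture (480x640x3 uint8, red, green, blue); there is no depth.
- vision.camera_params(name): a dict with "K" (3x3 intrinsics, pixels), "dist_coeffs" ([k1, k2, p1, p2, k3] as OpenCV has them; the pictures are not rectified), "rvec" (rotation vector, rad) and "tvec" (3), from world to camera coordinates, as OpenCV has them. Camera axes: x right, y down, z forward; pixel columns grow to the right and rows downward; lengths in m; the calibration is good to about 2 mm. A picture is of the moment at which its call begins: read the wrist's pose just before it. camera_params takes no time and is no camera call; for the wrist camera it gives the pose at the moment of the call.
- close_job(): hands the job in; it is judged then, once.
The state is a dict: "clock": time; "joint_pos": joint angles; "qd": joint speeds; "tau": joint torques, N m; "ee_pos": TCP position; "tcp_rot": TCP orientation; "wrist_force": force on the tool from outside, world axes, zero at the start; "wrist_torque": the same for the moment, N m; "finger_gap": finger opening in m; "gripper_force": force on a finger pad.
Only numpy, scipy, OpenCV 4.12 (cv2) and the standard library are available. Lean on these libraries where they do the work, as an engineer would, in place of code of your own. Each camera call takes 0.05 s, during which the arm holds its last target. There are 200 camera calls.

### The job

Stop the bench drive at its control box by pressing the wide round button, then the square one, then the narrow round one, each fully down and one at a time. Then lift the gear from its stand, turn it until its four-splined stem matches the cross-shaped socket in the drive's spindle, and slide it fully home against the spring inside. Finish while still holding it down there with the fingers (the spring pushes it out if you let go), and leave the bearing, oil filter and brake pad where they are.

Things in the scene. Friction and masses are not known exactly. Their poses are not given: they have to be found in the camera images.
- drive: the bench drive: fixed grey box 150 (its x) x 120 (its y) x 40 mm high with small screws on top. Origin: centre of its underside, on the table. Its place and yaw vary. The spindle stands at the middle of its top.
- spindle: fixed upright steel boss on the drive, 50 mm across, 40 mm high; it does not turn, its yaw varies. Origin: centre of the socket's mouth at its top face (80 mm above the table), z up. Socket: plus-shaped hole 40 mm deep, slots along the spindle's x and y, each 10.6 mm wide and 26.6 mm long. In its middle stands a 9 mm brass ejector pin.
- ejector (a joint): the ejector pin in the socket: 0 = up, its top 8 mm below the mouth; grows (m) as it is pushed down, 0.018 with the gear fully home, stop at 0.022. Spring: 3 N at 0, 9 N at 0.018; it lifts the gear again when nothing presses it.
- gear: loose steel gear, 0.2 kg, upright in the stand. Origin: stem's tip, z up. z 0-26 mm: plus-shaped stem, bars 24 x 8 mm along its x and y (lowest 6 mm stepped, tip 20 x 5). z 26-40: toothed disc, 63 mm wide. z 40-80: dark flat-sided hub to grip, 24 mm (x) by 38 mm (y). Yaw varies. Home: disc on the spindle's top face, origin 26 mm below the mouth; any of the four ways round fits.
- stand: fixed black ring that carries the gear by its disc, the stem in its hole: 52 mm across, 33 mm hole, 32 mm high. Origin: centre of its underside, on the table.
- control_box: fixed grey control box, 75 (its x) x 180 (its y) x 34 mm high, with three grey push buttons in a row along its y axis at -55, 0 and +55 mm. Which button is where varies. Origin: centre of its underside, on the table.
- wide_top (a point): centre of the top of the wide round button's (34 mm) cap when up, 49 mm above the table; moves with it
- square_top (a point): centre of the top of the square button's (22 mm) cap when up, 49 mm above the table; moves with it
- narrow_top (a point): centre of the top of the narrow round button's (16 mm) cap when up, 49 mm above the table; moves with it
- wide (a joint): travel of the wide round button: 0 up, 0.006 (m) fully down; springs back; 1.5 N to start, 4.5 N fully down
- square (a joint): travel of the square button: 0 up, 0.006 (m) fully down; springs back; 1.5 N to start, 4.5 N fully down
- narrow (a joint): travel of the narrow round button: 0 up, 0.006 (m) fully down; springs back; 1.5 N to start, 4.5 N fully down
- bearing_6205: bystander: loose ball bearing, 52 mm across, 15 mm high, lying flat on the table. Origin: centre of its underside.
- oil_filter: bystander: loose orange oil filter standing, 72 mm across, 88 mm high. Origin: centre of its underside.
- brake_pad: bystander: loose brake pad lying flat, 50 x 128 x 16 mm. Origin: centre of its underside.

How it is judged:
By the outcome, as a careful person would: the job done as asked, in the order asked, and still so for the second after the job is handed in, while the arm keeps its last pose, push and grip.
It also fails if it takes over 64 s, if anything falls off the work surface, if the arm or the gripper's body presses on something with over 40 N, if the wrist force passes 120 N, or if a joint passes its speed limit or range.

## Working session

There is one attempt and no reset: what is moved stays moved. The work goes in short steps, Python scripts to look and compute and a tool call to move; the robot and the scene stay as the last step left them, time stands still between calls to the robot, and variables do not carry over. Pictures are saved under pics/ and viewed, at most 10 in all, crops included, and the job is handed in when it is done.

```bash
ls; mkdir -p pics; cat > h.py <<'E'
import numpy as np,cv2
from bench import bot, vision, close_job, get_state
from scipy.spatial.transform import Rotation as R
def cam(n):
    c=vision.camera_params(n); return np.array(c["K"],float),np.array(c["dist_coeffs"],float),np.array(c["rvec"],float),np.array(c["tvec"],float)
def ray(n,uv,z,c=None):
    K,d,r,t=c or cam(n); M=cv2.Rodrigues(r)[0]
    p=cv2.undistortPoints(np.array(uv,float).reshape(-1,1,2),K,d).reshape(-1,2)
    D=np.c_[p,np.ones(len(p))]@M; C=-M.T@t.ravel()
    return C+D*((z-C[2])/D[:,2])[:,None]
def save(n,f,crop=None,s=1):
    im=vision.grab_frame(n)
    if crop: a,b,c,d=crop; im=im[b:d,a:c]
    cv2.imwrite(f,cv2.resize(im[...,::-1],None,fx=s,fy=s,interpolation=cv2.INTER_CUBIC))
def tool(dw):
    "world shift -> tool axes"
    s=get_state(); return R.from_rotvec(s["tcp_rot"]).inv().apply(dw)
E
python3 -c "
from h import *
save('top','pics/top.png');save('side','pics/side.png')
s=get_state();print(s)
for n in('top','side','wrist'):print(n,cam(n))
print(R.from_rotvec(s['tcp_rot']).as_matrix().round(3))"
```

```text
bench.py
pics
{'clock': 0.1, 'joint_pos': array([-1.27770361e+00,  3.08932156e-01,  1.63508197e+00,  2.27373942e-06,
        1.19972285e+00, -6.97055378e-02]), 'qd': array([-6.39923489e-04, -1.96088454e-03, -3.11525272e-03, -5.05805794e-04,
       -5.54782266e-05,  1.35312609e-03]), 'tau': array([-1.52281762e-03, -4.16409802e+01, -2.77644843e+01, -1.35833720e-04,
        3.98370641e-03,  1.88310327e-07]), 'ee_pos': array([ 0.22155755, -0.58359333,  0.23014226]), 'tcp_rot': array([-3.08795015e+00, -5.66376156e-01,  3.71876219e-04]), 'wrist_force': array([-0.11370909, -0.50377813, -0.24138494]), 'wrist_torque': array([ 0.02954965, -0.00408843, -0.01766113]), 'gripper_force': 0.0, 'finger_gap': 0.0854398028480661}
top (array([[517.55182196,   0.        , 324.13204254],
       [  0.        , 517.55182196, 235.12065642],
       [  0.        ,   0.        ,   1.        ]]), array([-0.02112254,  0.        ,  0.        ,  0.        ,  0.        ]), array([ 2.14352493, -2.13575682,  0.20369764]), array([0.11428684, 0.55353743, 0.89893236]))
side (array([[493.63843541,   0.        , 313.0302111 ],
       [  0.        , 493.63843541, 237.13771343],
       [  0.        ,   0.        ,   1.        ]]), array([-0.02486136,  0.        ,  0.        ,  0.        ,  0.        ]), array([ 2.28352192, -0.32785296,  0.15363805]), array([-0.47766616,  0.26188386,  0.78812048]))
wrist (array([[362.17339996,   0.        , 321.65355943],
       [  0.        , 362.17339996, 236.17497227],
       [  0.        ,   0.        ,   1.        ]]), array([-0.04489565,  0.        ,  0.        ,  0.        ,  0.        ]), array([-2.37962011,  1.64151383,  0.2461545 ]), array([-0.62361087, -0.03826393,  0.37937507]))
[[ 0.935  0.355 -0.001]
 [ 0.355 -0.935  0.002]
 [ 0.    -0.002 -1.   ]]
```

View pics/top.png

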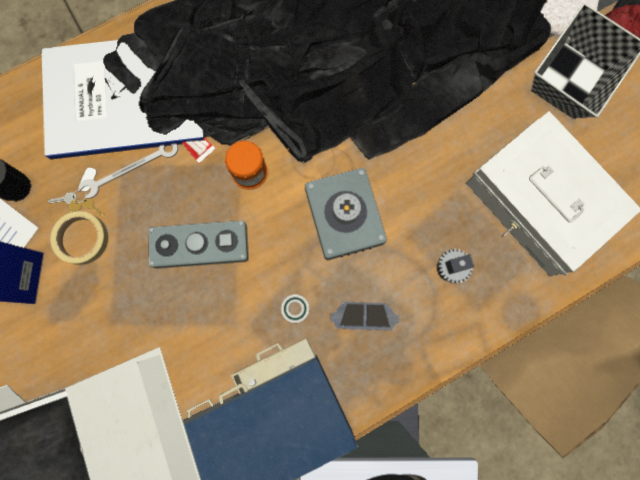

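View pics/side.png

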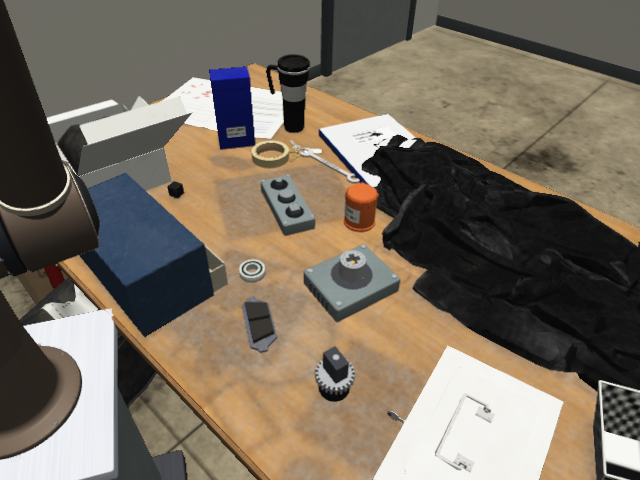

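The top view shows the control box at (198,243) with buttons at about x=166, 196 and 227. The spindle is at (347,207) and the gear at (456,266). I'll enlarge crops of these.

```bash
python3 -c "
from h import *
im=cv2.imread('pics/top.png')
a=im[215:275,140:260];b=im[160:265,295:395];c=im[236:296,420:490]
z=lambda i,s:cv2.resize(i,None,fx=s,fy=s,interpolation=cv2.INTER_CUBIC)
cv2.imwrite('pics/c1.png',z(a,6))
o=np.zeros((525,790,3),np.uint8);B=z(im[170:250,305:385],5);C=z(c,5);o[:400,:400]=B;o[:300,410:760]=C
cv2.imwrite('pics/c2.png',o)
px=dict(nar=(166,244,.049),wide=(196,242,.049),sq=(227,240,.049),spin=(347,207,.08),gear=(457,264,.1),pad=(365,316,.016),bear=(295,308,.015),oil=(246,158,.088))
for k,v in px.items():print(k,ray('top',v[:2],v[2]).round(4))
"
```

```text
nar [[0.5349 0.4026 0.049 ]]
wide [[0.5388 0.3486 0.049 ]]
sq [[0.5428 0.2926 0.049 ]]
spin [[0.5983 0.0763 0.08  ]]
gear [[ 0.4947 -0.111   0.1   ]]
pad [[0.4077 0.0402 0.016 ]]
bear [[0.422  0.1692 0.015 ]]
oil [[0.6852 0.2571 0.088 ]]
```

View pics/c1.png

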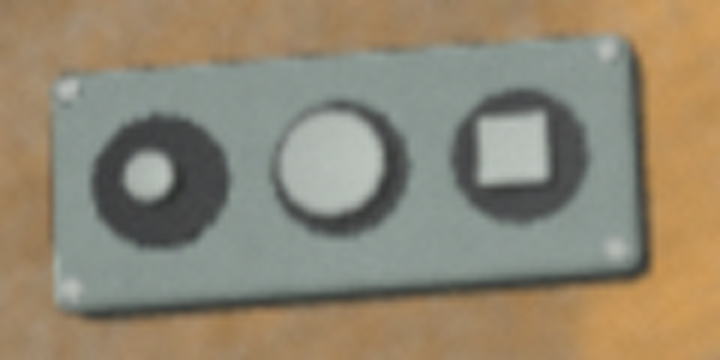

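View pics/c2.png

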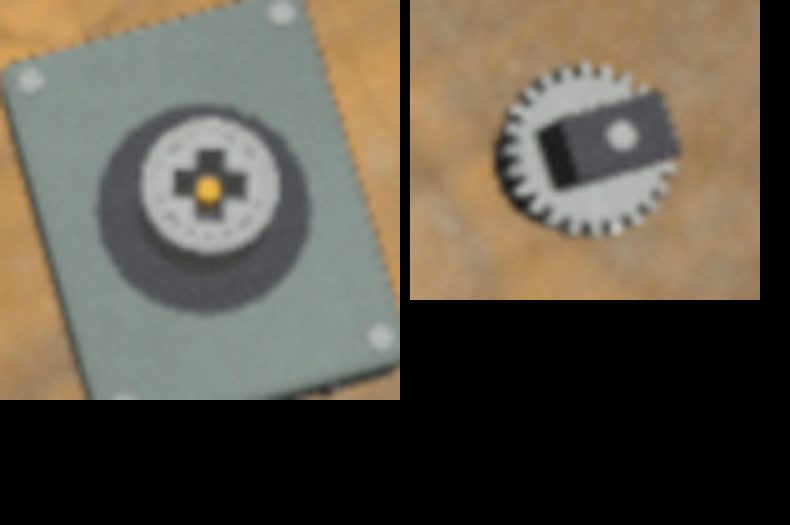

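The crops give these pixel positions in the full image: narrow (164.8,244.2), wide (195.2,242), square (225.7,239.8), socket (347.2,207), and hub-top screw (462.4,263). I'll compute positions, yaws and shifts from them.

```bash
python3 -c "
from h import *
T=lambda u,v,z:ray('top',(u-.4,v-.4),z)[0]
s=get_state();p=s['ee_pos'];M=R.from_rotvec(s['tcp_rot'])
yaw=lambda a,b:np.degrees(np.arctan2(*(b-a)[[1,0]]))
pts=dict(wide=T(195.2,242,.049),sq=T(225.7,239.8,.049),nar=T(164.8,244.2,.049),spin=T(347.2,207,.08),hub=T(462.4,263,.086))
for k,v in pts.items():print(k,v.round(4),tool(v-p).round(4))
c=lambda x,y,z:T(420+(x-410)/5,236+y/5,z)
print('hub long',yaw(c(555,122,.086),c(655,92,.086)),yaw(c(570,190,.086),c(678,155,.086)))
g=lambda x,y,z:T(305+x/5,170+y/5,z)
print('slots',yaw(g(210,219,.08),g(210,149,.08)),yaw(g(246,185,.08),g(174,183,.08)))
print('toolx yaw',yaw(np.zeros(3),M.as_matrix()[:,0]), 'box',yaw(pts['sq'],pts['nar']))
print('whitebox',T(570,272,.0),T(468,180,.1))
"
```

```text
wide [0.5396 0.3508 0.049 ] [ 0.6289 -0.7603  0.1829]
sq [0.5439 0.2957 0.049 ] [ 0.6134 -0.7073  0.1827]
nar [0.5353 0.4056 0.049 ] [ 0.6443 -0.813   0.183 ]
spin [0.5991 0.0766 0.08  ] [ 0.5872 -0.483   0.1513]
hub [ 0.4989 -0.1237  0.086 ] [ 0.4224 -0.3312  0.1449]
hub long -73.29175556012763 -72.18560658048128
slots -0.31350011957396534 88.73551591743171
toolx yaw 20.786752271004286 box 94.49796150960199
whitebox [ 0.49255198 -0.35637088  0.        ] [ 0.6447896  -0.13619887  0.1       ]
```

shift_gripper(
  motion=[
    [0.04,-0.048,0,0,0,0],
    [0.08,-0.096,0,0,0,0],
    [0.12,-0.144,0,0,0,0],
    [0.16,-0.192,0,0,0,0],
    [0.2,-0.24,0,0,0,0],
  ],
  finger_gap=0,
)

```text
clock: 0.72
ee_pos: [0.3237, -0.2869, 0.2309]
tcp_rot: [-3.09, -0.565, -0.0]
wrist_force: [1.3, -0.6, 0.1]
finger_gap: 0.0
gripper_force: 0.0
```

shift_gripper(
  motion=[
    [0.04,-0.048,0,0,0,0],
    [0.08,-0.096,0,0,0,0],
    [0.12,-0.144,0,0,0,0],
    [0.16,-0.192,0,0,0,0],
    [0.2,-0.24,0,0,0,0],
  ],
)

```text
clock: 1.35
ee_pos: [0.4255, 0.0084, 0.2313]
tcp_rot: [3.09, 0.567, 0.001]
wrist_force: [1.5, -0.7, -0.4]
finger_gap: -0.0001
gripper_force: 0.0
```

shift_gripper(
  motion=[
    [0.04,-0.048,0,0,0,0],
    [0.08,-0.096,0,0,0,0],
    [0.12,-0.144,0,0,0,0],
    [0.16,-0.192,0,0,0,0],
    [0.2,-0.24,0,0,0,0],
  ],
)

```text
clock: 1.98
ee_pos: [0.5273, 0.3037, 0.2307]
tcp_rot: [3.089, 0.567, -0.001]
wrist_force: [1.3, -0.7, 0.3]
finger_gap: -0.0001
gripper_force: 0.0
```

shift_gripper(
  motion=[
    [0.03,-0.04,0.05,0,0,0],
    [0.03,-0.04,0.1,0,0,0],
    [0.03,-0.04,0.14,0,0,0],
    [0.03,-0.04,0.15,0,0,0],
    [0.03,-0.04,0.15,0,0,0],
  ],
)

```text
clock: 2.6
ee_pos: [0.5409, 0.3496, 0.0811]
tcp_rot: [3.09, 0.566, -0.001]
wrist_force: [-0.3, 0.2, -0.1]
finger_gap: 0.0001
gripper_force: 0.0
```

```bash
python3 -c "
from h import *
p=get_state()['ee_pos'];print(tool(np.array([.5396,.3508,.049])-p))
save('top','pics/t2.png',(120,180,280,300),5)"
```

```text
[-0.00079094 -0.00164207  0.03205392]
```

View pics/t2.png

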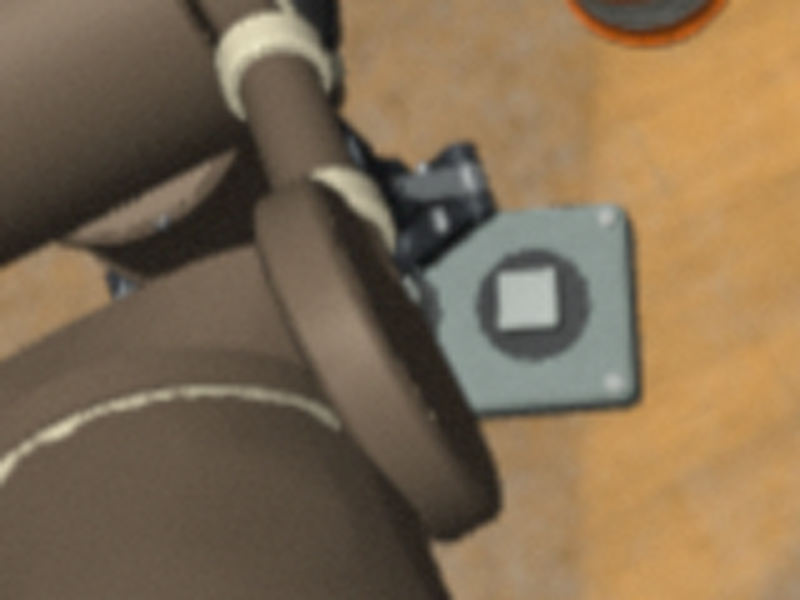

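The arm hides the wide button, but the measured pose is within 2 mm of it. I'll press now.

shift_gripper(
  motion=[
    [-0.001,-0.002,0.025,0,0,0],
    [-0.001,-0.002,0.033,0,0,0],
    [-0.001,-0.002,0.037,0,0,0],
    [-0.001,-0.002,0.039,0,0,0],
    [-0.001,-0.002,0.039,0,0,0],
  ],
)

```text
clock: 3.28
ee_pos: [0.5402, 0.3516, 0.0435]
tcp_rot: [-3.09, -0.567, -0.002]
wrist_force: [-1.4, -0.7, 4.6]
finger_gap: -0.0
gripper_force: 2.1
```

shift_gripper(
  motion=[
    [0,0,0.001,0,0,0],
    [0,0,0.001,0,0,0],
    [0,0,0.002,0,0,0],
    [0,0,0.002,0,0,0],
  ],
)

```text
clock: 3.78
ee_pos: [0.5402, 0.3516, 0.0429]
tcp_rot: [-3.09, -0.567, -0.002]
wrist_force: [-3.7, -3.2, 13.1]
finger_gap: -0.0002
gripper_force: 6.4
```

shift_gripper(
  motion=[
    [0,0,-0.03,0,0,0],
    [-0.008,0.027,-0.035,0,0,0],
    [-0.0155,0.053,-0.035,0,0,0],
    [-0.0155,0.053,-0.025,0,0,0],
    [-0.0155,0.053,-0.01,0,0,0],
  ],
)

```text
clock: 4.4
ee_pos: [0.5442, 0.2968, 0.0498]
tcp_rot: [-3.089, -0.566, -0.002]
wrist_force: [-0.6, 0.0, 0.0]
finger_gap: -0.0002
gripper_force: 0.0
```

shift_gripper(
  motion=[
    [0,0,0.006,0,0,0],
    [0,0,0.008,0,0,0],
    [0,0,0.01,0,0,0],
    [0,0,0.01,0,0,0],
  ],
)

```text
clock: 4.9
ee_pos: [0.5434, 0.2967, 0.0429]
tcp_rot: [3.089, 0.569, -0.003]
wrist_force: [-6.8, -3.8, 17.4]
finger_gap: 0.0001
gripper_force: 8.9
```

shift_gripper(
  motion=[
    [0,0,-0.03,0,0,0],
    [0.015,-0.05,-0.035,0,0,0],
    [0.031,-0.105,-0.035,0,0,0],
    [0.031,-0.105,-0.025,0,0,0],
    [0.031,-0.105,-0.01,0,0,0],
  ],
)

```text
clock: 5.52
ee_pos: [0.5347, 0.4059, 0.049]
tcp_rot: [3.089, 0.569, -0.001]
wrist_force: [-0.2, -0.5, 0.5]
finger_gap: 0.0001
gripper_force: 0.5
```

shift_gripper(
  motion=[
    [0,0,0.006,0,0,0],
    [0,0,0.008,0,0,0],
    [0,0,0.01,0,0,0],
    [0,0,0.01,0,0,0],
  ],
)

```text
clock: 6.02
ee_pos: [0.5343, 0.4047, 0.0429]
tcp_rot: [-3.09, -0.564, 0.007]
wrist_force: [-8.2, -1.5, 16.5]
finger_gap: -0.0003
gripper_force: 8.1
```

All three buttons bottomed out, each with a clear force rise. Next I'll lift and travel to the gear, turning the tool by -1.505 rad about its z.

Units first: turns go in shares of pi rad. So -0.15 rad / 3.1416 = -0.0477.

shift_gripper(
  motion=[
    [0,0,-0.06,0,0,0],
    [0,0,-0.12,0,0,0],
    [-0.02,0.05,-0.16,0,0,-0.0477],
    [-0.045,0.1,-0.16,0,0,-0.0955],
    [-0.07,0.15,-0.16,0,0,-0.1496],
  ],
  finger_gap=0.085,
)

```text
clock: 6.65
ee_pos: [0.5231, 0.2374, 0.2006]
tcp_rot: [2.87, 1.277, 0.001]
wrist_force: [0.3, 0.0, 0.7]
finger_gap: 0.0849
gripper_force: 0.0
```

```bash
python3 -c "
from h import *
p=get_state()['ee_pos'];print(tool(np.array([.4989,-.1237,.2])-p))"
```

```text
[-0.2843861   0.22378339  0.00078743]
```

In the tool's units: -0.85 rad / 3.1416 = -0.2706.

shift_gripper(
  motion=[
    [-0.047,0.037,0,0,0,-0.0541],
    [-0.094,0.074,0,0,0,-0.1082],
    [-0.142,0.111,0,0,0,-0.1623],
    [-0.19,0.148,0,0,0,-0.2165],
    [-0.237,0.186,0,0,0,-0.2706],
  ],
)

```text
clock: 7.28
ee_pos: [0.5008, -0.0522, 0.1995]
tcp_rot: [-2.113, -2.324, 0.002]
wrist_force: [0.4, -0.0, 0.3]
finger_gap: 0.0852
gripper_force: 0.0
```

shift_gripper(
  motion=[
    [-0.055,-0.02,0,0,0,-0.0589],
    [-0.055,-0.02,0,0,0,-0.0589],
    [-0.055,-0.02,0,0,0,-0.0589],
  ],
)

```text
clock: 7.65
ee_pos: [0.4866, -0.1066, 0.1996]
tcp_rot: [-1.898, -2.502, 0.0]
wrist_force: [-0.1, 0.5, -0.5]
finger_gap: 0.0849
gripper_force: 0.0
```

```bash
python3 -c "
from h import *
s=get_state();p=s['ee_pos'];print(tool(np.array([.4989,-.1237,.2])-p),R.from_rotvec(s['tcp_rot']).as_matrix().round(3))
save('wrist','pics/w1.png');print(cam('wrist'))
d=R.from_rotvec(s['tcp_rot']).as_matrix()
"
```

```text
[-0.01982464  0.00720927 -0.00039734] [[-0.269  0.963 -0.001]
 [ 0.963  0.269  0.001]
 [ 0.001 -0.001 -1.   ]]
(array([[362.17339996,   0.        , 321.65355943],
       [  0.        , 362.17339996, 236.17497227],
       [  0.        ,   0.        ,   1.        ]]), array([-0.04489565,  0.        ,  0.        ,  0.        ,  0.        ]), array([-2.8250045 , -0.39042468, -0.05491619]), array([-0.43925047, -0.25223714,  0.28241044]))
```

View pics/w1.png

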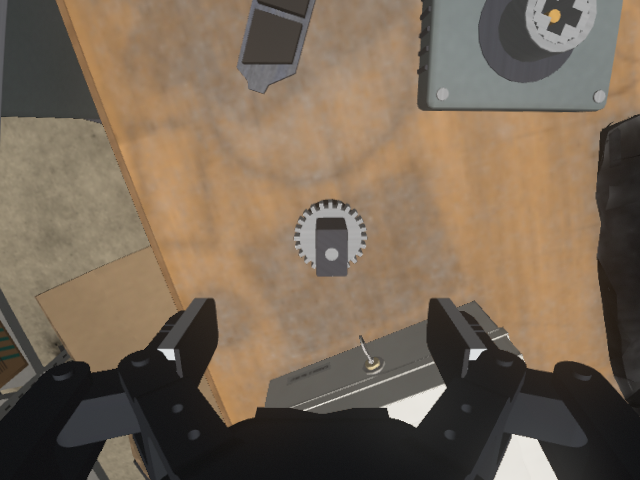

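The wrist view shows the hub screw at (332,254) with its long edges vertical in the image, so the hub is well aligned with the tool. The socket is at about (560,14).

```bash
python3 -c "
from h import *
p=get_state()['ee_pos']
h=ray('wrist',[(332,254.5),(331,232),(331.5,276)],.086);print(h.round(4),tool(h[0]-p),np.degrees(np.arctan2(h[1,1]-h[2,1],h[1,0]-h[2,0])))
print(ray('wrist',(560,14),.08))
im=cv2.imread('pics/w1.png');z=lambda a:cv2.resize(a,None,fx=6,fy=6,interpolation=cv2.INTER_CUBIC)
cv2.imwrite('pics/w1c.png',np.hstack([z(im[195:285,285:350]),z(im[0:90,550:610][:, :]) if 0 else z(im[0:90,525:593])]))
"
```

```text
[[ 0.4986 -0.1211  0.086 ]
 [ 0.493  -0.1044  0.086 ]
 [ 0.5031 -0.1379  0.086 ]] [-0.01802132  0.00713243  0.1137452 ] 106.78021149077728
[[0.59762273 0.07892212 0.08      ]]
```

View pics/w1c.png

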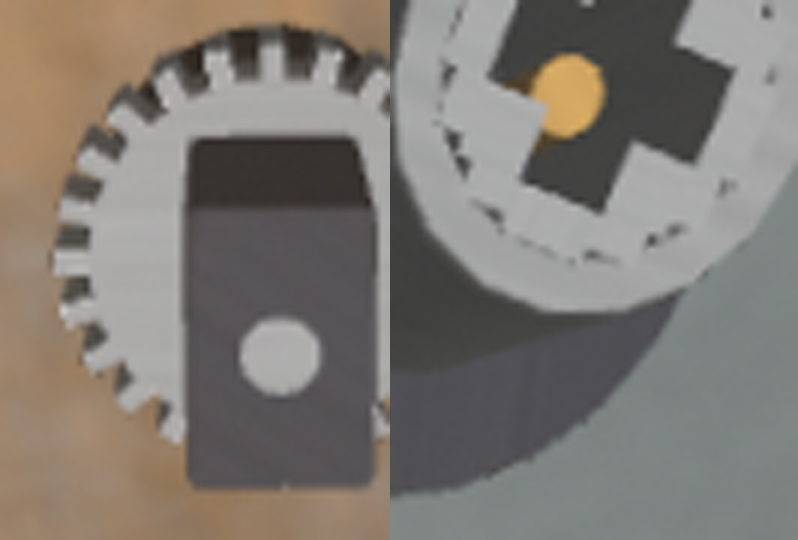

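In the tool's units: -0.012 rad / 3.1416 = -0.0038.

shift_gripper(
  motion=[
    [-0.018,0.007,0.03,0,0,-0.0038],
    [-0.018,0.007,0.08,0,0,-0.0038],
    [-0.018,0.007,0.12,0,0,-0.0038],
    [-0.018,0.007,0.15,0,0,-0.0038],
    [-0.018,0.007,0.15,0,0,-0.0038],
  ],
)

```text
clock: 8.32
ee_pos: [0.4967, -0.119, 0.0476]
tcp_rot: [-1.873, -2.514, 0.003]
wrist_force: [-1.1, -0.3, 0.8]
finger_gap: 0.0852
gripper_force: 0.0
```

shift_gripper(
  motion=[
    [0,0,0,0,0,0],
    [0,0,0,0,0,0],
    [0,0,0,0,0,0],
    [0,0,0,0,0,0],
  ],
  finger_gap=0,
  squeeze=60,
)

```text
clock: 8.82
ee_pos: [0.5003, -0.1218, 0.0516]
tcp_rot: [1.878, 2.516, 0.001]
wrist_force: [-0.5, 0.5, 5.6]
finger_gap: 0.0233
gripper_force: 60.1
```

In the tool's units: 0.1 rad / 3.1416 = 0.0318.

shift_gripper(
  motion=[
    [0,0,-0.02,0,0,0],
    [0,0,-0.05,0,0,0],
    [0,0,-0.1,0,0,0],
    [0,0,-0.15,0,0,0],
    [0.03,0.04,-0.15,0,0,0.0318],
  ],
)

```text
clock: 9.45
ee_pos: [0.5319, -0.0839, 0.2056]
tcp_rot: [2.005, 2.406, 0.005]
wrist_force: [0.5, 0.1, -1.7]
finger_gap: 0.023
gripper_force: 59.4
```

shift_gripper(
  motion=[
    [0.028,0.043,0,0,0,0.0318],
    [0.055,0.087,0,0,0,0.0605],
    [0.055,0.087,0,0,0,0.0605],
    [0.055,0.087,0,0,0,0.0605],
  ],
)

```text
clock: 9.95
ee_pos: [0.6031, -0.011, 0.1993]
tcp_rot: [-2.221, -2.22, 0.003]
wrist_force: [-0.7, -0.7, -0.7]
finger_gap: 0.0233
gripper_force: 59.6
```

```bash
python3 -c "
from h import *
s=get_state();print(R.from_rotvec(s['tcp_rot']).as_matrix().round(4),s['ee_pos'])
save('wrist','pics/w2.png')"
```

```text
[[ 4.0e-04  1.0e+00 -2.6e-03]
 [ 1.0e+00 -4.0e-04 -3.0e-04]
 [-3.0e-04 -2.6e-03 -1.0e+00]] [ 0.60305324 -0.01100049  0.19932083]
```

View pics/w2.png

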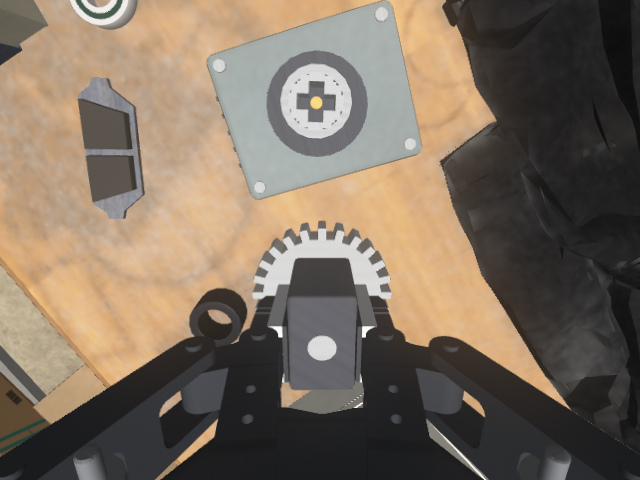

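The gear is held upright: its screw is at (321.5,348), and the socket is fully visible at about (316.5,101), nearly aligned. I'll enlarge both to read the residual offset and yaw.

```bash
python3 -c "
from h import *
im=cv2.imread('pics/w2.png')
z=lambda a,s:cv2.resize(a,None,fx=s,fy=s,interpolation=cv2.INTER_CUBIC)
a=z(im[60:145,275:360],6)[:510,:480];b=z(im[250:400,280:360],3.4)[:510]
cv2.imwrite('pics/w2c.png',np.hstack([a,b]));print(b.shape)"
```

```text
(510, 272, 3)
```

View pics/w2c.png

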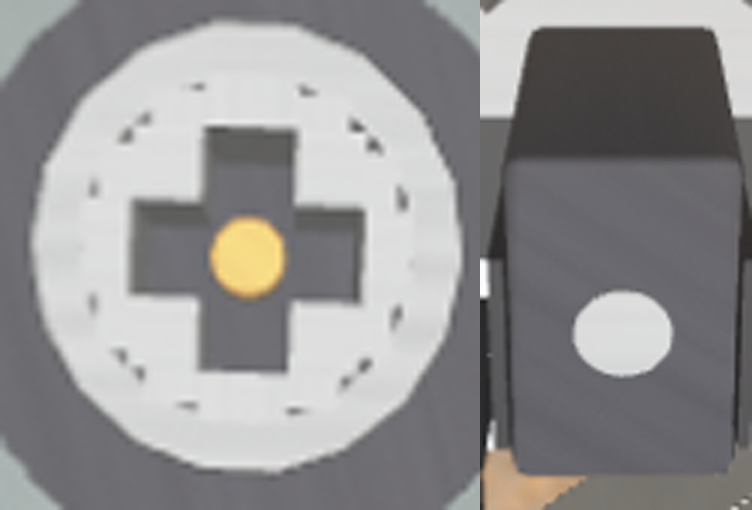

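```bash
python3 -c "
from h import *
s=get_state();p=s['ee_pos']
S=lambda x,y:(x/6+275-.42,y/6+60-.42)
H=lambda x,y:((x-480)/3.4+280-.35,y/3.4+250-.35)
a=ray('wrist',[S(251,128),S(244,372.5),S(131.5,247.5),S(362,255)],.08)
h=ray('wrist',[H(624,160),H(626,473),H(622.5,334)],p[2]+.0344)
f=lambda d:np.degrees(np.arctan2(d[1],d[0]))
print('slot yaw',f(a[0]-a[1]),f(a[3]-a[2])+90,'len',np.linalg.norm(a[0]-a[1]),np.linalg.norm(a[3]-a[2]),'c',a.mean(0))
print('hub yaw',f(h[0]-h[1]),'len',np.linalg.norm(h[0]-h[1]),h)
print('tcp',p,'tool shift hub->socket',tool(a.mean(0)-h[2]),'tcp->socket',tool(a.mean(0)-p))"
```

```text
slot yaw 87.9545078891304 88.0996545470982 len 0.026470185885077026 0.026250309674147803 c [0.59804317 0.07906549 0.08      ]
hub yaw 90.2631021808744 len 0.03666428955592399 [[ 0.60260471  0.008673    0.23384072]
 [ 0.60277308 -0.0279909   0.23384072]
 [ 0.60242911 -0.01083608  0.23384072]]
tcp [ 0.60283306 -0.01144185  0.19944072] tool shift hub->socket [ 0.08993035 -0.00414566  0.15383056] tcp->socket [ 0.09052767 -0.00463311  0.11943149]
```

In the tool's units: 0.036 rad / 3.1416 = 0.0115.

shift_gripper(
  motion=[
    [0.045,-0.002,0,0,0,0.0057],
    [0.09,-0.0045,0.02,0,0,0.0115],
    [0.09,-0.0045,0.05,0,0,0.0115],
    [0.09,-0.0045,0.068,0,0,0.0115],
    [0.09,-0.0045,0.068,0,0,0.0115],
  ],
)

```text
clock: 10.62
ee_pos: [0.5978, 0.0778, 0.1304]
tcp_rot: [-2.262, -2.176, 0.006]
wrist_force: [0.7, -0.3, -1.0]
finger_gap: 0.0235
gripper_force: 59.7
```

shift_gripper(
  motion=[
    [0,0,0.004,0,0,0],
    [0,0,0.008,0,0,0],
    [0,0,0.011,0,0,0],
    [0,0,0.011,0,0,0],
  ],
)

```text
clock: 11.12
ee_pos: [0.5997, 0.0791, 0.1212]
tcp_rot: [-2.263, -2.179, 0.0]
wrist_force: [0.7, -0.0, -1.3]
finger_gap: 0.0237
gripper_force: 59.7
```

shift_gripper(
  motion=[
    [0,0,0.002,0,0,0],
    [0,0,0.004,0,0,0],
    [0,0,0.005,0,0,0],
    [0,0,0.005,0,0,0],
  ],
)

```text
clock: 11.62
ee_pos: [0.5999, 0.0792, 0.1166]
tcp_rot: [2.263, 2.18, 0.0]
wrist_force: [-0.9, -0.1, 1.4]
finger_gap: 0.0231
gripper_force: 60.1
```

shift_gripper(
  motion=[
    [0,0,0.002,0,0,0],
    [0,0,0.004,0,0,0],
    [0,0,0.006,0,0,0],
    [0,0,0.006,0,0,0],
  ],
  squeeze=100,
)

```text
clock: 12.12
ee_pos: [0.6, 0.0792, 0.1104]
tcp_rot: [2.263, 2.179, 0.0]
wrist_force: [-0.2, -0.2, 3.5]
finger_gap: 0.0227
gripper_force: 99.1
```

shift_gripper(
  motion=[
    [0,0,0.003,0,0,0],
    [0,0,0.006,0,0,0],
    [0,0,0.009,0,0,0],
    [0,0,0.0105,0,0,0],
    [0,0,0.0105,0,0,0],
  ],
)

```text
clock: 12.75
ee_pos: [0.6, 0.0791, 0.1002]
tcp_rot: [2.263, 2.179, 0.0]
wrist_force: [-3.0, 0.2, 6.5]
finger_gap: 0.0228
gripper_force: 99.4
```

shift_gripper(
  motion=[
    [0,0,0.001,0,0,0],
    [0,0,0.001,0,0,0],
    [0,0,0.002,0,0,0],
    [0,0,0.002,0,0,0],
  ],
)

```text
clock: 13.25
ee_pos: [0.6001, 0.0792, 0.0997]
tcp_rot: [2.263, 2.179, 0.0]
wrist_force: [-5.0, 0.9, 12.4]
finger_gap: 0.0228
gripper_force: 100.6
```

shift_gripper(
  motion=[
    [0,0,0.001,0,0,0],
    [0,0,0.001,0,0,0],
    [0,0,0.001,0,0,0],
  ],
)

```text
clock: 13.62
ee_pos: [0.6001, 0.0792, 0.0997]
tcp_rot: [-2.263, -2.18, 0.0]
wrist_force: [-6.8, -0.9, 18.0]
finger_gap: 0.0228
gripper_force: 101.3
```

```bash
python3 -c "
from h import *
save('side','pics/s2.png',(270,200,430,320),5)"
```

```text
(no output)
```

View pics/s2.png

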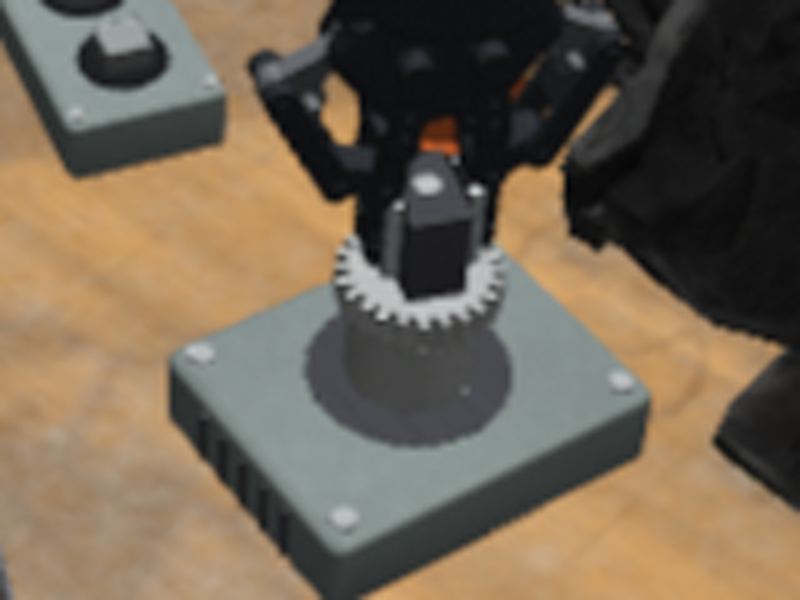

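The side view shows the disc (around (420,290) in the crop) sitting flush on the spindle with the fingers still gripping the hub. The TCP has stopped moving down while the force rises to 18 N, so the gear is fully home.

```bash
python3 -c "
from bench import bot, vision, close_job, get_state
print(close_job())"
```

```text
the job is handed in; nothing more can be done
None
```

I pressed the wide, square and narrow buttons fully down in that order, then seated the gear fully home in the spindle and held it there with about 18 N. The job is handed in; no verdict was shown.

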